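Tip bar samples through the slot of the sample bin

TASK

Put the three metal bar samples into the blue slotted bin without touching them: pick up their caddy by its handle, turn it so that the bars line up with the slot, gently lower it, still level, until its pouring lip rests on the bin's black sill (whose height is adjustable, so feel for it), then tip it so that all three bars roll off the lip and drop through the slot. Then stand the empty caddy upright on the worktop, clear of the bin, and let go; leave the beaker, the green mounted specimen and the roll of tape where they are.

Things in the scene. Friction and masses are not known exactly. Their poses are not given: they have to be found in the camera images.
- caddy: loose open caddy of grey sheet metal, 0.28 kg, carrying three bars; origin at the centre of its underside, z up. Tray walls 3 mm thick, x -30 to 36, y -52 to 52, 32 mm high at the rear (+x) and both ends; the front (-x) has no wall above the floor, whose lip juts out there. A handle runs along y over the middle on two end posts (y -54 and 54)
- caddy_handle (a point): middle of the caddy's handle, 84 mm above its underside, at x 0, y 0: a black sleeved bar 14 mm wide (x), 16 mm high, the sleeve 80 mm long (y). Axes as the caddy's
- caddy_lip (a point): point under the caddy's lip to rest on the sill: caddy x -40, y 0, z 9.7, 10 mm from the lip's end and 10 mm before the tray's front wall. The inner floor is 5 mm high at the rear wall (x 33) and rises 6 degrees to the lip's end (x -50, 13.7 high); lip 98 mm wide, 3 mm thick. The bars roll off once it is tipped front down by some 20 to 30 degrees
- bin: fixed blue sheet-metal bin, 84 (x) by 114 mm (y), end walls 70 mm high; origin at the centre of its underside, z up. From a black sill at +x a ramp 108 mm wide falls 27 degrees towards -x to a slot before a backstop wall 100 mm high (x -42 to -39). Floor 3 mm thick. The caddy docks on the +x side, its lip pointing to the bin's -x: axes of caddy and bin parallel
- bin_sill (a point): bin x 40, y 0, z 77: mid length of the bin's black sill (round bar, diameter 8 mm, along y), at the MIDDLE of its height setting. The sill is adjustable in height and stays where it was set: its top lies anywhere from 70 to 84 mm above the bin's underside, and this point does not show it, so feel for it with the lip. Axes as the bin's
- bin_slot (a point): middle of the bin's slot, 19 mm wide (x) and 108 mm long (y), at bin x -29.5, y 0, z 39. Axes as the bin's
- bar_steel: loose round steel bar, diameter 12 mm, length 90 mm, 0.07 kg; origin at its centre, its own y axis along its length. At the start it lies in the caddy along the caddy's y; order from the rear wall: steel, brass, copper
- bar_brass: loose round brass bar, diameter 12 mm, length 90 mm, 0.07 kg; origin at its centre, its own y axis along its length. At the start it lies in the caddy along the caddy's y; order from the rear wall: steel, brass, copper
- bar_copper: loose round copper bar, diameter 12 mm, length 90 mm, 0.07 kg; origin at its centre, its own y axis along its length. At the start it lies in the caddy along the caddy's y; order from the rear wall: steel, brass, copper
- beaker: glass beaker, diameter 55, height 72 mm, a bystander; origin at the centre of its underside
- green_mount: pale green round mounted specimen, diameter 38, height 22 mm, a bystander; origin at the centre of its underside
- tape: roll of tan tape, 106 by 104, height 25 mm, lying flat, a bystander; origin at the centre of its underside

How it is judged:
By the outcome, as a careful person would: the job done as asked, in the order asked, and still so for the second after the job is handed in, with the robot touching nothing.
It also fails if it takes over 61 s, if anything falls off the work surface, if the arm or the gripper's body presses on something with over 40 N, if the wrist force passes 120 N, or if a joint passes its speed limit or range.

ROBOT

A 7-joint arm with a two-finger parallel gripper is mounted at the origin on a cart in front of the work surface, level with it; the furniture and walls round the work are solid. World frame = base frame: x ahead of the robot, y to its left, z up, the work surface at z = 0. Lengths are in mm, angles in rad, forces in N, time in s.
With the tool pointing down it reaches from about 400 to 850 mm from the base axis. Payload 10.4 kg.
Tool frame: the origin (TCP) lies on the mounting face of the last link; the fingertips stand 173 mm ahead of it and the grasp point (between the pads) lies 155 mm ahead of it (r.tip_reach is the distance from the TCP to the fingertips, in mm); x points along the fingers, z is the direction in which the jaws open and shut, and the axes are right-handed (so a half turn about x gives the same grasp; the last joint's range is limited). The gripper opens to 85 mm and grips with 20 to 120 N. Pads are 22 mm wide; open, the fingers measure 114 mm over their backs; the gripper's body (76 mm by 85 mm) begins 54 mm behind the grasp point. The pads swing forward as they close: fully open they stand 13 mm farther back than shut.
Start: joints at [1.302, 0.332, -0.065, 1.46, 0.022, 1.35, -0.088], TCP at [152.096, -606.217, 404.738] pointing down, gripper open.
Joint ranges: [-2.6, 2.6], [-0.5, 2.12], [-1.47, 1.34], [0.16, 2.42], [-1.27, 4.41], [0.06, 2.06], [-2.6, 2.6]. Speed limits (rad/s): [2.22, 2.22, 2.79, 2.79, 3.14, 3.14, 3.14].

INTERFACE

Orientations are given as a unit quaternion [w, x, y, z].
In Python, from workcell import r gives the robot as it stands.
- The arm moves only by the shell command python3 -m creep 'ROWS' [OPENING]. ROWS is JSON, a list of rows, each a list of 6 numbers: the shift along the tool's x, y, z in m, then the turn, a rotation vector about the tool's x, y, z in rad. In form: [[tx, ty, tz, rx, ry, rz], ...]. A call has 1 to 20 rows; each row is the pose to reach, as a shift and turn from the pose commanded when the call began, along the tool's axes at that moment; what a row does not reach only later rows make up. A row lasts 1/12 s, in which the tool goes at most 41.7 mm and 7.16 degrees, less where a joint would pass 70% of its speed; a pose out of reach is approached as far as the arm can. A call with a gripper value outside its range is refused whole. OPENING is the finger opening in m, from 0 to 0.0854, set as the call begins (- or left out, the last holds). The fingers move at their own pace and stop on an object; the grip force is fixed at half the most. Time passes only in rows, so rows that repeat a pose let the fingers close. It gives the time, the measured TCP pose, the force and the opening at its end, in the units of the state.
- r.sense(): the state, without advancing time (a new reading comes with each control period).
- r.read_camera(name): name is "scene" or "top" or "wrist"; returns a dict with "img" (420x560x3 uint8, red, green, blue), "depth" (420x560 float32, mm along the optical axis (not along the pixel's ray), 0 where there is no reading), "vertical_fov" (degrees; the focal length in pixels is half the picture's height over the tangent of half this angle, whatever the lens; pixels are square), "cx", "cy" (the principal point, pixels), "eye" and "attitude" of the camera in the world. Camera axes: x right, y down, z forward; pixel columns grow to the right and rows downward; lengths in mm; the calibration is good to about 2 mm. A picture is of the moment at which its call begins.
- r.close_job(): hands the job in, once; it reports no verdict.
The state is a dict: "time_s": time; "qpos": joint angles; "qd": joint speeds; "effort": joint torques, N m; "tcp_pos": TCP position; "tcp_rot": TCP orientation; "force": force on the tool from outside, world axes, zero at the start; "torque": the same for the moment, N m; "opening": finger opening in mm.
Only numpy, scipy, OpenCV 4.12 (cv2) and the standard library are available. Lean on these libraries where they do the work, as an engineer would, in place of code of your own. Each camera call takes 0.05 s, during which the arm holds its last target.

## Working session

There is one attempt and no reset: what is moved stays moved. The work goes in short steps, Python scripts to look and compute and a shell command to move; the robot and the scene stay as the last step left them, time stands still between calls to the robot, and variables do not carry over. Pictures are saved under pics/ and viewed, and the job is handed in when it is done.

```bash
ls; mkdir -p pics
cat > h.py <<'E'
import numpy as np, cv2
from workcell import r
from scipy.spatial.transform import Rotation as R
def rot(q): return R.from_quat([q[1],q[2],q[3],q[0]])
def cam(n):
    c=r.read_camera(n); 
    f=210/np.tan(np.radians(c["vertical_fov"]/2)); c["f"]=f
    a=np.array(c["attitude"]); c["R"]=rot(a).as_matrix() if a.size==4 else a.reshape(3,3)
    return c
def save(c,name): cv2.imwrite("pics/"+name,cv2.cvtColor(c["img"],cv2.COLOR_RGB2BGR))
def ray(c,u,v):
    d=np.array([(u-c["cx"])/c["f"],(v-c["cy"])/c["f"],1.0]); return c["R"]@d
def onz(c,u,v,z):
    d=ray(c,u,v); e=np.array(c["eye"]); return e+d*(z-e[2])/d[2]
def pts(c):
    v,u=np.mgrid[0:420,0:560]; D=c["depth"]
    P=np.stack([(u-c["cx"])/c["f"]*D,(v-c["cy"])/c["f"]*D,D],-1)
    return P@c["R"].T+np.array(c["eye"])
E
python3 - <<'E'
from h import *
np.set_printoptions(precision=2,suppress=True)
s=r.sense(); print(s); print(rot(s["tcp_rot"]).as_matrix())
for n in["scene","top","wrist"]:
    c=cam(n); save(c,n+"0.png"); print(n,c["eye"],c["attitude"],c["vertical_fov"],c["cx"],c["cy"]); np.savez(n+"0.npz",**{k:c[k] for k in("img","depth")})
E
```

```text
pics
{'time_s': 0.0, 'qpos': array([ 1.3 ,  0.33, -0.06,  1.46,  0.02,  1.35, -0.09]), 'qd': array([-0.,  0., -0., -0., -0., -0., -0.]), 'effort': array([  0.  , -62.55,   0.05, -39.16,   0.02,   0.01,  -0.  ]), 'tcp_pos': array([ 152.08, -606.07,  403.9 ]), 'tcp_rot': array([ 0.56,  0.44,  0.56, -0.43]), 'force': array([-0.1 , -0.38, -0.48]), 'torque': array([-0.02, -0.04,  0.02]), 'opening': 85.31864734794942}
[[-0.    0.97  0.24]
 [ 0.    0.24 -0.97]
 [-1.   -0.   -0.  ]]
scene [  -12.28 -1105.93   509.49] [-0.53  0.8  -0.23  0.16] 55.32852034759862 271.4147679134869 207.6992907256156
top [ 355.24 -292.16 1283.71] [-0.05  0.71 -0.7   0.05] 43.80479412459852 289.5242133349555 207.98660103467932
wrist [ 228.8  -587.27  373.57] [ 0.12  0.78 -0.61 -0.1 ] 68.7926425450582 272.0929079159186 208.2362544989838
```

View pics/scene0.png

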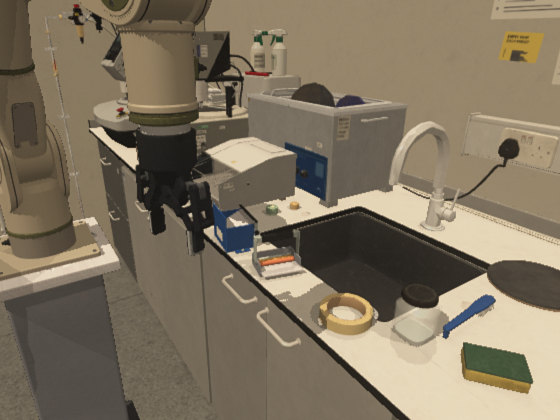

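View pics/top0.png

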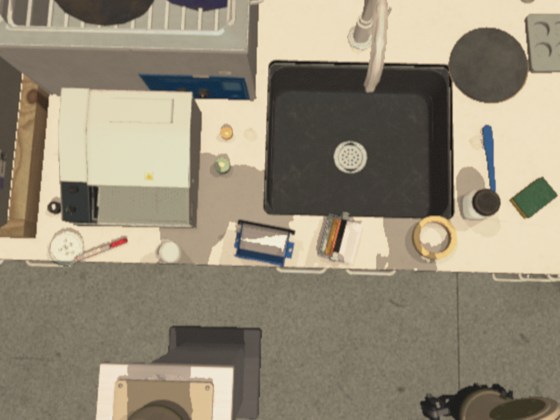

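View pics/wrist0.png

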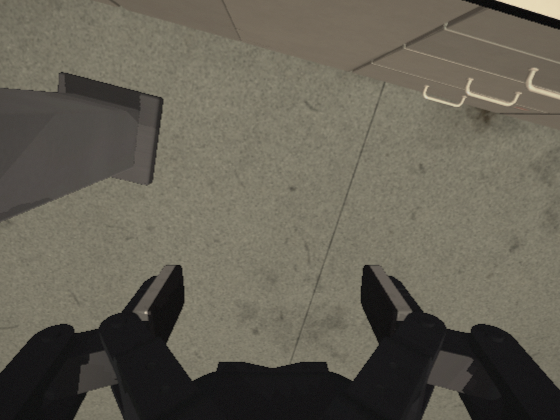

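The top view shows the bin at about (265,243), the caddy at about (340,238), the tape at (434,238), the beaker either at (485,205) or at (168,252), and the green mount at (222,165). Zooming in on these.

Run:
```python
from h import *
np.set_printoptions(precision=1,suppress=True)
c=cam("top"); P=pts(c)
im=cv2.cvtColor(c["img"],cv2.COLOR_RGB2BGR)
cv2.imwrite("pics/top_z.png",cv2.resize(im[195:280,220:380],None,fx=5,fy=5,interpolation=cv2.INTER_CUBIC))
d=P[195:280,220:380,2]; z=np.clip(d*2,0,255).astype(np.uint8)
cv2.imwrite("pics/top_d.png",cv2.resize(z,None,fx=5,fy=5,interpolation=cv2.INTER_NEAREST))
for u,v in[(265,243),(240,243),(290,243),(340,238),(320,235),(434,220),(485,205),(168,252),(222,165),(300,225)]:print(u,v,P[v,u])
s=cam("scene");im=cv2.cvtColor(s["img"],cv2.COLOR_RGB2BGR)
cv2.imwrite("pics/sc_z.png",cv2.resize(im[195:285,195:325],None,fx=6,fy=6,interpolation=cv2.INTER_CUBIC))
```

```text
265 243 [ 442.  -231.    51.5]
240 243 [ 440.7 -171.5   46.4]
290 243 [ 447.1 -289.9    1.9]
340 238 [ 455.4 -404.1   90.1]
320 235 [ 469.5 -363.5   -5.6]
434 220 [ 510.  -635.7   31.5]
485 205 [ 541.1 -738.3   88.2]
168 252 [415.3   0.3  35.7]
222 165 [ 633.7 -116.9   21.6]
300 225 [ 492.4 -313.3    0.3]
```

View pics/top_z.png

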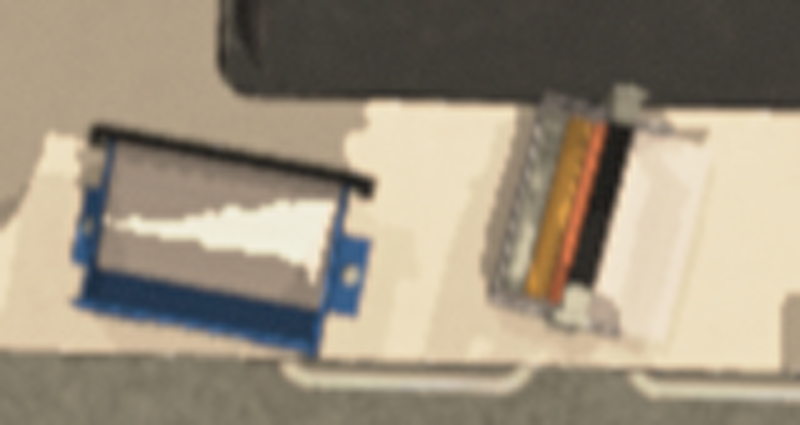

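View pics/top_d.png

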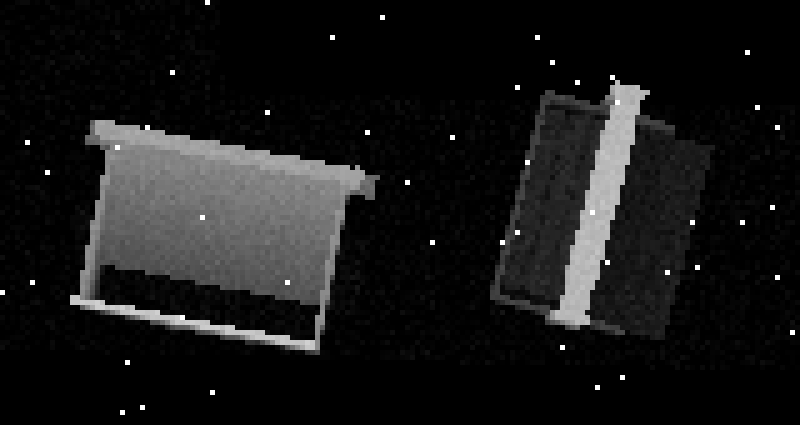

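View pics/sc_z.png

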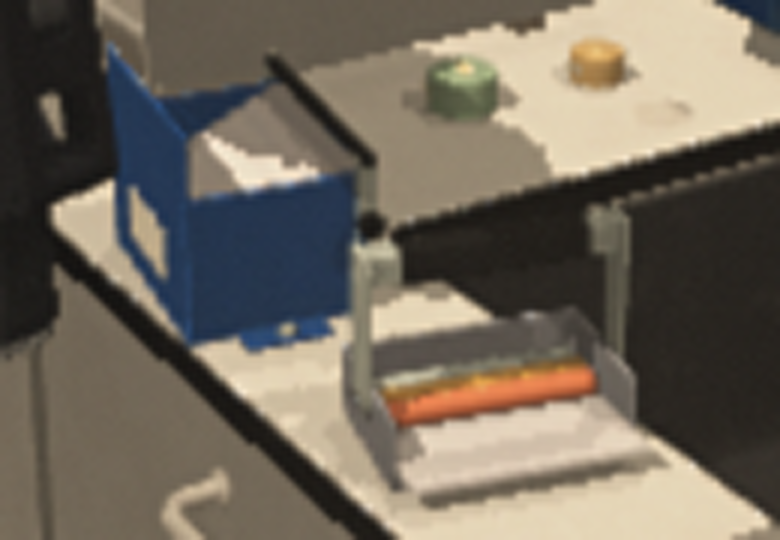

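```bash
cat > fit.py <<'E'
from h import *
np.set_printoptions(precision=2,suppress=True)
def box(m,P,name):
    Q=P[m][:,:2].astype(np.float32)
    (cx,cy),(w,h),a=cv2.minAreaRect(Q); mu=Q.mean(0); U=np.linalg.svd(Q-mu,full_matrices=False)[2][0]
    if U[1]<0:U=-U
    pr=(Q-mu)@U
    print(name,len(Q),"rect",(cx,cy),(w,h),a,"mean",mu,"zmed",np.median(P[m][:,2]),"yaw(y-axis->yaw)",np.degrees(np.arctan2(-U[0],U[1])),"ends",mu+U*pr.min(),mu+U*pr.max())
if __name__=="__main__":
    c=cam("top");P=pts(c);Z=cv2.medianBlur(c["depth"],3); c["depth"]=Z;P=pts(c);z=P[...,2]
    def reg(u0,u1,v0,v1):
        m=np.zeros(z.shape,bool);m[v0:v1,u0:u1]=1;return m
    cad=reg(315,365,208,268);b=reg(230,298,215,268)
    box(cad&(z>78)&(z<105),P,"handle")
    box(b&(z>92)&(z<112),P,"backstop")
    box(b&(z>60)&(z<88)&(P[...,0]>455),P,"sillish")
    print("sill z",np.percentile(z[b&(z>60)&(z<92)&(P[...,0]>465)],[10,50,90,97]))
    # worktop
    print("table",np.median(z[reg(298,312,225,255)]))
    m=b&(z>25)&(z<105); box(m,P,"bin all")
    m=cad&(z>9)&(z<60); box(m,P,"caddy all")
E
python3 fit.py
```

```text
handle 306 rect (462.1791076660156, -403.36199951171875) (14.774466514587402, 111.683837890625) 76.60784149169922 mean [ 461.48 -403.03] zmed 91.21724808450097 yaw(y-axis->yaw) 76.512184 ends [ 516.52 -416.24] [ 407.92 -390.19]
backstop 42 rect (402.180419921875, -218.48455810546875) (106.92987060546875, 3.132261276245117) 80.80670928955078 mean [ 402.25 -217.65] zmed 96.99123086422264 yaw(y-axis->yaw) -9.248603 ends [ 393.53 -271.25] [ 410.71 -165.7 ]
sillish 553 rect (475.6338806152344, -232.0313720703125) (39.365596771240234, 123.52518463134766) 0.30134281516075134 mean [ 473.94 -229.32] zmed 66.83338413981778 yaw(y-axis->yaw) -7.885745 ends [ 465.13 -292.89] [ 482.29 -169.  ]
sill z [62.53 68.31 80.92 81.81]
table 0.7437475035471834
bin all 1596 rect (443.03826904296875, -224.77708435058594) (137.75656127929688, 87.64962005615234) 80.42382049560547 mean [ 450.31 -225.98] zmed 57.860568280843154 yaw(y-axis->yaw) -6.2107635 ends [ 442.68 -296.07] [ 457.57 -159.32]
caddy all 1262 rect (459.27392578125, -410.8720703125) (87.63850402832031, 110.18980407714844) 76.35393524169922 mean [ 460.98 -410.78] zmed 14.320517575698545 yaw(y-axis->yaw) 79.27543 ends [ 514.15 -420.85] [ 405.46 -400.27]
```

```bash
cat > goal.py <<'E'
from h import *
np.set_printoptions(precision=4,suppress=True)
def down(psi,tilt=0):
    # psi deg: world yaw of tool z (= caddy +x); tilt deg: front-down tip about caddy y
    z=np.array([np.cos(np.radians(psi)),np.sin(np.radians(psi)),0]); x=np.array([0,0,-1.]); y=np.cross(z,x)
    M=np.stack([x,y,z],1)
    cy=np.array([-z[1],z[0],0])
    return R.from_rotvec(-np.radians(tilt)*cy)*R.from_matrix(M)
def row(p,Rg,ref=None):
    s=r.sense(); p0=np.array(s["tcp_pos"]) if ref is None else ref[0]; R0=rot(s["tcp_rot"]) if ref is None else ref[1]
    return np.r_[R0.inv().apply(np.array(p)-p0)/1000,(R0.inv()*Rg).as_rotvec()]
E
python3 - <<'E'
from goal import *
print(row([462,-403,330],down(76.5)))
E
python3 -m creep --help | head -20
```

```text
[ 0.0745  0.35   -0.1217 -2.6602 -0.0001 -0.0005]invalid input: not JSON, or not a number
```

```bash
python3 -m creep '[[0.0186,0.0875,-0.0304,-0.12,0,0],[0.0186,0.0875,-0.0304,-0.24,0,0],[0.0186,0.0875,-0.0304,-0.36,0,0],[0.037,0.175,-0.061,-0.48,0,0],[0.037,0.175,-0.061,-0.6,0,0],[0.037,0.175,-0.061,-0.72,0,0],[0.037,0.26,-0.09,-0.84,0,0],[0.037,0.26,-0.09,-0.96,0,0],[0.037,0.26,-0.09,-1.08,0,0],[0.037,0.35,-0.1217,-1.2,0,0],[0.037,0.35,-0.1217,-1.32,0,0],[0.037,0.35,-0.1217,-1.44,0,0],[0.037,0.35,-0.1217,-1.56,0,0],[0.037,0.35,-0.1217,-1.68,0,0],[0.037,0.35,-0.1217,-1.8,0,0],[0.037,0.35,-0.1217,-1.92,0,0],[0.037,0.35,-0.1217,-2.04,0,0],[0.037,0.35,-0.1217,-2.16,0,0],[0.037,0.35,-0.1217,-2.28,0,0],[0.037,0.35,-0.1217,-2.4,0,0]]' 0.085
python3 - <<'E'
from goal import *
print(row([462,-403,330],down(76.5)),r.sense()["qpos"])
E
```

```text
time_s: 1.97
tcp_pos: [461.9, -403.1, 367.7]
tcp_rot: [0.606, -0.364, 0.606, 0.364]
force: [-0.1, -0.2, -0.1]
opening: 85.0
[ 0.0377 -0.0001  0.0001 -0.2544 -0.     -0.0001] [ 1.1016  0.3881 -0.5878  1.5201  0.2196  1.3     1.57  ]
```

```bash
python3 -m creep '[[0.02,0,0,-0.12,0,0],[0.037,0,0,-0.24,0,0],[0.037,0,0,-0.2544,0,0],[0.037,0,0,-0.2544,0,0],[0.037,0,0,-0.2544,0,0]]'
python3 - <<'E'
from goal import *
c=cam("wrist");save(c,"w1.png")
E
```

```text
time_s: 2.38
tcp_pos: [462.2, -403.2, 331.7]
tcp_rot: [0.558, -0.435, 0.557, 0.435]
force: [0.2, 0.8, -0.1]
opening: 85.2
```

View pics/w1.png

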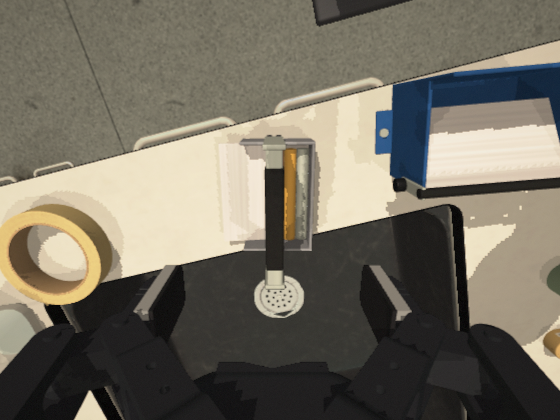

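The wrist view shows the handle upright in the picture, from (274,140) to (275,290), with the bin's sill from (400,185) to (560,187). Fitting both from the wrist depth.

Run:
```python
from fit import *
c=cam("wrist");c["depth"]=cv2.medianBlur(c["depth"],3);P=pts(c);z=P[...,2]
np.save("w1P.npy",P)
m=np.zeros(z.shape,bool);m[130:290,255:300]=1
h=m&(z>80)&(z<105);box(h,P,"handle"); print(np.percentile(z[h],[5,50,95]))
# sleeve only: dark
g=c["img"].max(2); box(h&(g<60),P,"sleeve")
b=np.zeros(z.shape,bool);b[50:205,370:560]=1
box(b&(z>92)&(z<112),P,"backstop")
mm=b&(P[...,0]>462)&(g<50)&(z>70)&(z<95); box(mm,P,"sill"); print(np.percentile(z[mm],[5,50,95]))
print("table",np.median(z[150:190,150:200]),np.median(z[130:170,330:370]))
cad=np.zeros(z.shape,bool);cad[130:255,205:325]=1
box(cad&(z>28)&(z<40),P,"rims")
```

```text
handle 2823 rect (462.70562744140625, -401.7911682128906) (15.9744873046875, 111.3667984008789) 76.33206939697266 mean [ 458.4  -400.75] zmed 92.30700203326947 yaw(y-axis->yaw) 76.324135 ends [ 516.81 -414.97] [ 408.6  -388.64]
[90.56 92.31 92.91]
sleeve 1822 rect (463.1470031738281, -401.77581787109375) (13.798934936523438, 80.0221939086914) 76.27294921875 mean [ 460.58 -401.49] zmed 92.48767606759905 yaw(y-axis->yaw) 76.37002 ends [ 501.96 -411.52] [ 424.2  -392.67]
backstop 663 rect (399.03765869140625, -241.12277221679688) (66.2585220336914, 3.098027467727661) 80.79053497314453 mean [ 398.73 -244.01] zmed 100.02127839498019 yaw(y-axis->yaw) -9.290863 ends [ 393.85 -273.84] [ 404.55 -208.45]
sill 1294 rect (479.5061340332031, -242.13742065429688) (101.78277587890625, 6.977654457092285) 81.2265625 mean [ 479.07 -242.99] zmed 81.18226094272761 yaw(y-axis->yaw) -9.032163 ends [ 471.22 -292.34] [ 487.2  -191.84]
[78.62 81.18 81.91]
table 0.9854874050839726 0.8373261648246171
rims 858 rect (461.9056396484375, -398.21014404296875) (65.54336547851562, 109.39176940917969) 76.33256530761719 mean [ 463.36 -383.66] zmed 32.04279445950465 yaw(y-axis->yaw) 77.882675 ends [ 518.27 -395.45] [ 411.3  -372.48]
```

Run:
```python
from goal import *
print(row([463,-401.8,239],down(76.4)),r.sense()["force"])
```

```text
[ 0.093  -0.0002  0.0016 -0.0067 -0.0009  0.0015] [ 0.7637  0.4255 -0.0747]
```

```bash
python3 -m creep '[[0.02,0,0.0015,-0.003,0,0],[0.04,0,0.0015,-0.003,0,0],[0.06,0,0.0015,-0.003,0,0],[0.08,0,0.0015,-0.003,0,0],[0.088,0,0.0015,-0.003,0,0],[0.092,0,0.0015,-0.003,0,0],[0.092,0,0.0015,-0.003,0,0],[0.092,0,0.0015,-0.003,0,0],[0.092,0,0.0015,-0.003,0,0]]' 0.085
python3 - <<'E'
from goal import *
print(row([463,-401.8,239],down(76.4)),r.sense()["force"])
c=cam("wrist");save(c,"w2.png")
E
```

```text
time_s: 3.23
tcp_pos: [462.8, -401.8, 240.2]
tcp_rot: [0.556, -0.438, 0.556, 0.436]
force: [0.1, -0.7, 0.5]
opening: 85.0
[ 0.0012 -0.0002  0.0001 -0.0014 -0.0011  0.0019] [ 0.1474 -0.6555  0.4618]
```

View pics/w2.png

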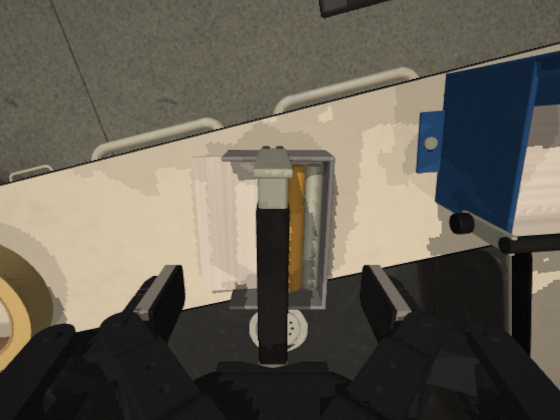

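The handle, at columns 258–288, sits centred between the pads at about 183 and 362, so I can close.

```bash
python3 -m creep '[[0,0,0,0,0,0],[0,0,0,0,0,0],[0,0,0,0,0,0],[0,0,0,0,0,0],[0,0,0,0,0,0],[0,0,0,0,0,0],[0,0,0,0,0,0],[0,0,0,0,0,0],[0,0,0,0,0,0],[0,0,0,0,0,0],[0,0,0,0,0,0],[0,0,0,0,0,0]]' 0.004
```

```text
time_s: 4.28
tcp_pos: [462.3, -401.7, 238.9]
tcp_rot: [0.556, -0.437, 0.556, 0.437]
force: [-0.1, -3.1, 1.9]
opening: 12.8
```

```bash
python3 -m creep '[[-0.003,0,0,0,0,0],[-0.008,0,0,0,0,0],[-0.016,0,0,0,0,0],[-0.026,0,0,0,0,0],[-0.036,0,0,0,0,0],[-0.046,0,0,0,0,0],[-0.056,0,0,0,0,0],[-0.066,0,0,0,0,0],[-0.076,0,0,0,0,0],[-0.086,0,0,0,0,0],[-0.096,0,0,0,0,0],[-0.106,0,0,0,0,0],[-0.114,0,0,0,0,0],[-0.118,0,0,0,0,0],[-0.12,0,0,0,0,0],[-0.12,0,0,0,0,0],[-0.12,0,0,0,0,0]]'
python3 - <<'E'
from goal import *
s=r.sense();print(s["force"],s["torque"],s["tcp_pos"],rot(s["tcp_rot"]).as_matrix())
c=cam("wrist");save(c,"w3.png")
c=cam("scene");save(c,"s3.png")
# prelim dock high
b=np.radians(-9.2); ex=np.array([np.cos(b),np.sin(b),0])
E
```

```text
time_s: 5.7
tcp_pos: [462.2, -401.5, 358.3]
tcp_rot: [0.556, -0.437, 0.556, 0.437]
force: [0.2, 0.5, -5.7]
opening: 12.9
[ 0.2379  0.4988 -5.6535] [-0.0839  0.0652  0.0037] [ 462.2109 -401.5336  358.3005] [[-0.0005 -0.9717  0.2361]
 [ 0.0003  0.2361  0.9717]
 [-1.      0.0005  0.0002]]
```

View pics/w3.png

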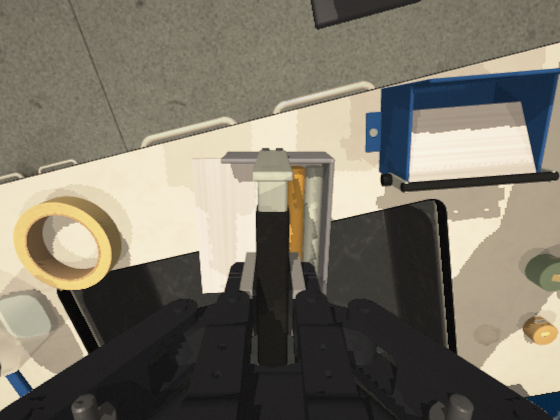

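View pics/s3.png

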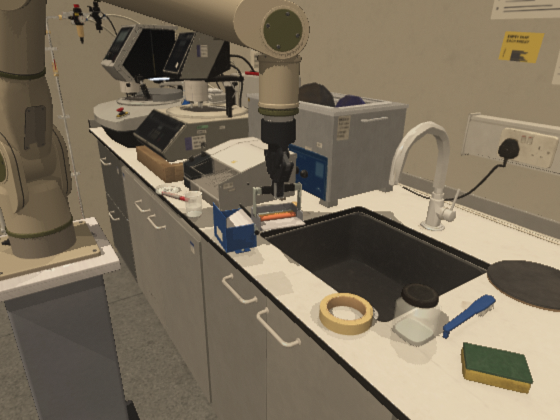

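The caddy is lifted and level with its bars inside. The whole bin is in the wrist view, with the sill from (385,180) to (557,176). Refitting the bin and checking the caddy in the hand.

Run:
```python
from fit import *
c=cam("wrist");c["depth"]=cv2.medianBlur(c["depth"],3);P=pts(c);z=P[...,2];g=c["img"].max(2)
b=np.zeros(z.shape,bool);b[60:195,362:560]=1
box(b&(z>92)&(z<112),P,"backstop")
mm=b&(P[...,0]>462)&(g<50)&(z>60)&(z<95); box(mm,P,"sill"); print(np.percentile(z[mm],[5,50,95]))
box(b&(z>64)&(z<72)&(P[...,0]<470)&(P[...,0]>410),P,"endwalls+")
cad=np.zeros(z.shape,bool);cad[145:300,190:340]=1
# caddy frame via tool: handle at tcp+155 down
s=r.sense();T=rot(s["tcp_rot"]);p0=np.array(s["tcp_pos"])
L=T.inv().apply(P[cad]-p0) # tool: x down, y, z=caddy x
# caddy coords: cx=Lz, cy=-? , cz=84+155-Lx ; caddy y = z×x.. 
cx=L[:,2];cz=239-L[:,0];cy=-L[:,1]
k=(cz>-5)&(cz<60)
print("x range",np.percentile(cx[k],[0.5,99.5]),"y",np.percentile(cy[k],[.5,99.5]))
rim=k&(cz>25)&(cz<45)
for lo,hi in[(-35,-20),(-20,-5),(5,20),(20,34),(34,45)]:
    q=rim&(cx>lo)&(cx<hi);print(lo,hi,q.sum(),np.median(cz[q]) if q.any() else 0,np.median(cy[q]) if q.any() else 0)
fl=k&(cz<25)&(cx<-15)
A=np.c_[cx[fl],cy[fl],np.ones(fl.sum())];co=np.linalg.lstsq(A,cz[fl],rcond=None)[0];print("floor slope deg",np.degrees(np.arctan(co[:2])),"z at x=-50",co@[-50,0,1])
```

```text
backstop 689 rect (401.2767639160156, -227.4754638671875) (93.57562255859375, 3.122415542602539) 80.82947540283203 mean [ 400.81 -231.29] zmed 99.91822835295025 yaw(y-axis->yaw) -9.202223 ends [ 393.94 -273.68] [ 408.9  -181.31]
sill 1247 rect (481.50927734375, -230.58091735839844) (125.32600402832031, 6.925233840942383) 81.24935913085938 mean [ 481.07 -230.95] zmed 81.25055238477452 yaw(y-axis->yaw) -9.0872755 ends [ 471.24 -292.39] [ 491.04 -168.66]
[78.64 81.25 81.95]
endwalls+ 1521 rect (440.1123352050781, -225.8421630859375) (129.39846801757812, 59.88934326171875) 89.91645050048828 mean [ 445.45 -222.82] zmed 68.00180188635085 yaw(y-axis->yaw) 5.713878 ends [ 452.4  -292.29] [ 439.05 -158.9 ]
x range [-50.92  35.53] y [-55.36  47.48]
-35 -20 117 32.17337902916523 -50.275897937432156
-20 -5 158 32.13026710663843 -50.752350062057516
5 20 157 32.04976443192854 -50.71361096972063
20 34 690 31.606551103516807 -22.40765720060358
34 45 383 32.29326611814497 -10.305048174198708
floor slope deg [-5.7  0. ] z at x=-50 14.361655031453681
```

Run:
```python
from goal import *
print(row([521,-237.4,350],down(-9.15)))
```

```text
[ 0.0082 -0.0184  0.1734  1.4922 -0.0003 -0.0009]
```

```bash
python3 -m creep '[[0,0,0.003,0.02,0,0],[0,0,0.01,0.07,0,0],[0,-0.002,0.02,0.14,0,0],[0,-0.003,0.03,0.22,0,0],[0,-0.004,0.04,0.31,0,0],[0,-0.005,0.05,0.4,0,0],[0,-0.006,0.06,0.49,0,0],[0,-0.007,0.07,0.58,0,0],[0,-0.008,0.08,0.67,0,0],[0,-0.009,0.09,0.76,0,0],[0,-0.01,0.1,0.85,0,0],[0,-0.011,0.11,0.94,0,0],[0,-0.012,0.12,1.03,0,0],[0,-0.013,0.13,1.12,0,0],[0,-0.014,0.14,1.21,0,0],[0,-0.015,0.15,1.3,0,0],[0,-0.016,0.158,1.37,0,0],[0,-0.017,0.165,1.43,0,0],[0,-0.018,0.17,1.47,0,0],[0,-0.0184,0.1728,1.487,0,0]]'
python3 - <<'E'
from goal import *
print(row([521,-237.4,350],down(-9.15)))
E
```

```text
time_s: 7.52
tcp_pos: [521.3, -236.8, 358.6]
tcp_rot: [0.705, 0.055, 0.705, -0.055]
force: [-0.0, -0.3, -4.2]
opening: 12.8
[ 0.0086 -0.0007 -0.0002  0.0035 -0.0001 -0.0004]
```

```bash
python3 -m creep '[[0.002,-0.0005,0,0.003,0,0],[0.006,-0.0007,0,0.003,0,0],[0.01,-0.0007,0,0.003,0,0],[0.014,-0.0007,0,0.003,0,0],[0.018,-0.0007,0,0.003,0,0],[0.02,-0.0007,0,0.003,0,0],[0.02,-0.0007,0,0.003,0,0],[0.02,-0.0007,0,0.003,0,0],[0.02,-0.0007,0,0.003,0,0],[0.02,-0.0007,0,0.003,0,0]]'
python3 - <<'E'
from goal import *
print(row([521,-237.4,338],down(-9.15)),r.sense()["force"],r.sense()["torque"])
for n in["wrist","scene","top"]:
    c=cam(n);im=cv2.cvtColor(c["img"],cv2.COLOR_RGB2BGR)
    if n=="scene":im=cv2.resize(im[165:275,190:330],None,fx=4,fy=4,interpolation=cv2.INTER_CUBIC)
    if n=="top":im=cv2.resize(im[180:280,215:335],None,fx=5,fy=5,interpolation=cv2.INTER_CUBIC)
    cv2.imwrite("pics/d_%s.png"%n,im)
E
```

```text
time_s: 8.35
tcp_pos: [521.0, -238.7, 339.0]
tcp_rot: [0.705, 0.056, 0.705, -0.056]
force: [-0.0, -0.3, -4.8]
opening: 12.9
[ 0.001   0.0013 -0.0002  0.002   0.0005  0.0002] [-0.0462 -0.3477 -4.7712] [-0.0066  0.0853  0.0686]
```

View pics/d_wrist.png

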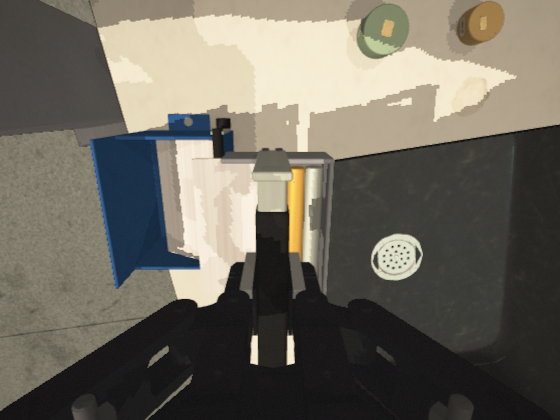

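View pics/d_scene.png

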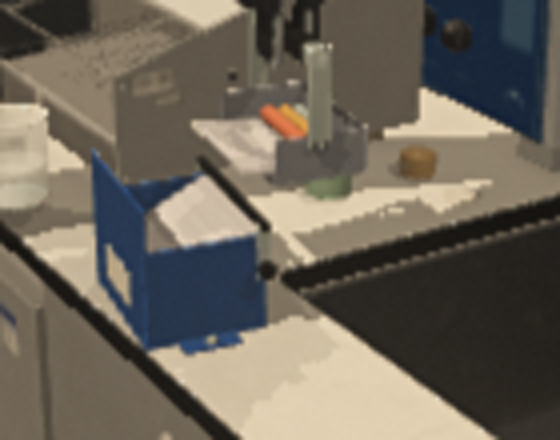

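View pics/d_top.png

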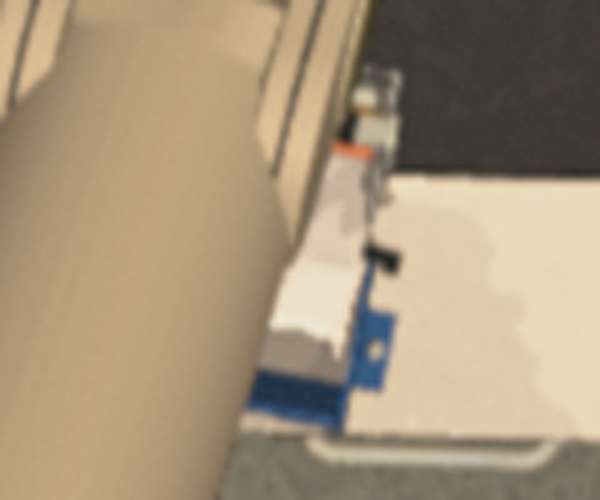

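The caddy hovers beside the sill with its lip towards the bin and aligned, all three bars in place. I'll correct y by 1 mm and lower it gently.

```bash
python3 -m creep '[[0.002,0.0006,0,0.0015,0,0],[0.005,0.0012,0,0.0015,0,0],[0.009,0.0012,0,0.0015,0,0],[0.013,0.0012,0,0.0015,0,0],[0.017,0.0012,0,0.0015,0,0],[0.02,0.0012,0,0.0015,0,0],[0.022,0.0012,0,0.0015,0,0],[0.022,0.0012,0,0.0015,0,0],[0.022,0.0012,0,0.0015,0,0],[0.022,0.0012,0,0.0015,0,0]]'
python3 - <<'E'
from goal import *
s=r.sense();print(s["force"],s["torque"],s["tcp_pos"],row([521,-237.4,311],down(-9.15)))
E
```

```text
time_s: 9.33
tcp_pos: [521.2, -237.5, 316.9]
tcp_rot: [0.705, 0.056, 0.705, -0.056]
force: [0.0, -0.0, -5.6]
opening: 13.2
[ 0.0324 -0.0136 -5.6338] [0.0162 0.0281 0.0521] [ 521.1859 -237.4956  316.911 ] [ 0.0059  0.0001 -0.0002  0.0006  0.0004  0.0001]
```

```bash
for i in 1; do python3 -m creep '[[0.001,0,0,0,0,0],[0.002,0,0,0,0,0],[0.003,0,0,0,0,0],[0.003,0,0,0,0,0],[0.003,0,0,0,0,0]]'; done
python3 -c "
from goal import *
s=r.sense();print(s['force'],s['torque'],s['tcp_pos'])"
```

```text
time_s: 9.75
tcp_pos: [521.1, -237.5, 313.7]
tcp_rot: [0.705, 0.056, 0.705, -0.056]
force: [-0.1, 0.0, -4.6]
opening: 13.1
[-0.1214  0.0076 -4.5739] [-0.059   0.0715  0.0251] [ 521.0769 -237.4902  313.6573]
```

```bash
python3 -m creep '[[0.0005,0,0,0,0,0],[0.001,0,0,0,0,0],[0.001,0,0,0,0,0],[0.001,0,0,0,0,0]]'
python3 -c "
from goal import *
s=r.sense();print(s['force'],s['torque'],s['tcp_pos'])"
```

```text
time_s: 10.08
tcp_pos: [521.1, -237.5, 312.7]
tcp_rot: [0.705, 0.056, 0.705, -0.056]
force: [-0.3, 0.3, -4.3]
opening: 12.9
[-0.2702  0.3229 -4.3327] [0.0058 0.0075 0.0818] [ 521.0699 -237.4974  312.7127]
```

```bash
python3 -m creep '[[0.0005,0,0,0,0,0],[0.001,0,0,0,0,0],[0.001,0,0,0,0,0],[0.001,0,0,0,0,0]]'
python3 -c "
from goal import *
s=r.sense();print(s['force'],s['torque'],s['tcp_pos'])"
```

```text
time_s: 10.42
tcp_pos: [521.1, -237.5, 311.7]
tcp_rot: [0.705, 0.056, 0.705, -0.056]
force: [0.3, 0.1, -3.5]
opening: 12.9
[ 0.3413  0.1093 -3.5337] [0.0095 0.0635 0.0554] [ 521.0726 -237.4943  311.6643]
```

```bash
python3 -m creep '[[0.0005,0,0,0,0,0],[0.0005,0,0,0,0,0],[0.0005,0,0,0,0,0]]'
python3 -c "
from goal import *
s=r.sense();print(s['force'],s['torque'],s['tcp_pos'])"
```

```text
time_s: 10.67
tcp_pos: [521.1, -237.5, 311.2]
tcp_rot: [0.705, 0.056, 0.705, -0.056]
force: [-0.1, -0.6, -4.1]
opening: 13.0
[-0.0608 -0.5859 -4.0745] [ 0.0026  0.0359 -0.0423] [ 521.0756 -237.5017  311.1918]
```

```bash
python3 -m creep '[[0.0005,0,0,0,0,0],[0.0005,0,0,0,0,0],[0.0005,0,0,0,0,0]]'
python3 -c "
from goal import *
s=r.sense();print(s['force'],s['torque'],s['tcp_pos'])"
```

```text
time_s: 10.92
tcp_pos: [521.1, -237.5, 310.7]
tcp_rot: [0.705, 0.056, 0.705, -0.056]
force: [0.4, -0.2, -5.0]
opening: 12.9
[ 0.359  -0.1904 -5.0261] [ 0.0137 -0.0443 -0.0174] [ 521.0809 -237.4912  310.6754]
```

```bash
python3 -m creep '[[0.0005,0,0,0,0,0],[0.0005,0,0,0,0,0],[0.0005,0,0,0,0,0]]'
python3 -c "
from goal import *
s=r.sense();print(s['force'],s['torque'],s['tcp_pos'])"
```

```text
time_s: 11.17
tcp_pos: [521.1, -237.5, 310.4]
tcp_rot: [0.705, 0.056, 0.705, -0.056]
force: [0.5, 0.1, -3.6]
opening: 13.3
[ 0.5471  0.1277 -3.5866] [-0.0489 -0.0095  0.0491] [ 521.1489 -237.5244  310.363 ]
```

```bash
python3 -m creep '[[0.0005,0,0,0,0,0],[0.0005,0,0,0,0,0],[0.0005,0,0,0,0,0]]'
python3 -c "
from goal import *
s=r.sense();print(s['force'],s['torque'],s['tcp_pos'],rot(s['tcp_rot']).as_matrix()[:,0])"
```

```text
time_s: 11.42
tcp_pos: [521.3, -237.5, 310.2]
tcp_rot: [0.705, 0.056, 0.705, -0.056]
force: [0.4, -0.7, 1.1]
opening: 12.7
[ 0.4123 -0.7464  1.0929] [-0.0059  0.0658 -0.0098] [ 521.2986 -237.5333  310.1669] [ 0.0009 -0.0004 -1.    ]
```

```bash
python3 -m creep '[[0.0005,0,0,0,0,0],[0.0005,0,0,0,0,0],[0.0005,0,0,0,0,0]]'
python3 -c "
from goal import *
s=r.sense();print(s['force'],s['torque'],s['tcp_pos'],rot(s['tcp_rot']).as_matrix()[:,0])"
```

```text
time_s: 11.67
tcp_pos: [521.4, -237.6, 310.0]
tcp_rot: [0.705, 0.056, 0.704, -0.056]
force: [1.7, -0.4, 5.4]
opening: 13.0
[ 1.713  -0.4427  5.4081] [0.0086 0.1586 0.0262] [ 521.4473 -237.5626  309.9857] [ 0.0015 -0.0007 -1.    ]
```

Contact is clear: Fz went from −4.5 to +5.4 N, which puts the sill top at about 81 mm, matching vision. Next I'll work out the tipping rows about the sill's axis.

Run:
```python
from goal import *
P=np.array([.2333,0,-.0400])
for th in [3,6,9,12,15,18,20,22,24,26,28,30]:
    a=-np.radians(th);t=P-R.from_rotvec([0,a,0]).apply(P);print(th,np.round(t*1000,1),round(a,3))
```

```text
3 [ -1.8   0.  -12.3] -0.052
6 [ -2.9   0.  -24.6] -0.105
9 [ -3.4   0.  -37. ] -0.157
12 [ -3.2   0.  -49.4] -0.209
15 [ -2.4   0.  -61.7] -0.262
18 [ -0.9   0.  -74.1] -0.314
20 [  0.4   0.  -82.2] -0.349
22 [  2.    0.  -90.3] -0.384
24 [  3.9   0.  -98.3] -0.419
26 [   6.1    0.  -106.3] -0.454
28 [   8.5    0.  -114.2] -0.489
30 [  11.3    0.  -122. ] -0.524
```

```bash
python3 -m creep '[[-0.0009,0,-0.0041,-0,-0.0175,0],[-0.0014,0,-0.0082,0,-0.035,0],[-0.0018,0,-0.0123,0,-0.0524,0],[-0.0022,0,-0.0164,0,-0.07,0],[-0.0026,0,-0.0205,0,-0.0873,0],[-0.0029,0,-0.0246,0,-0.1047,0],[-0.0029,0,-0.0246,0,-0.1047,0],[-0.0029,0,-0.0246,0,-0.1047,0]]'
python3 -c "
from goal import *
s=r.sense();print(s['force'],s['torque'],s['tcp_pos'],rot(s['tcp_rot']).as_matrix()[:,0])
c=cam('wrist');save(c,'t1.png')"
```

```text
time_s: 12.33
tcp_pos: [497.2, -233.6, 313.1]
tcp_rot: [0.742, 0.053, 0.666, -0.059]
force: [3.1, 0.4, 6.0]
opening: 12.8
[3.0932 0.4309 5.9538] [ 0.0783 -0.2552 -0.0086] [ 497.1518 -233.5907  313.0844] [ 0.1055 -0.0176 -0.9943]
```

View pics/t1.png

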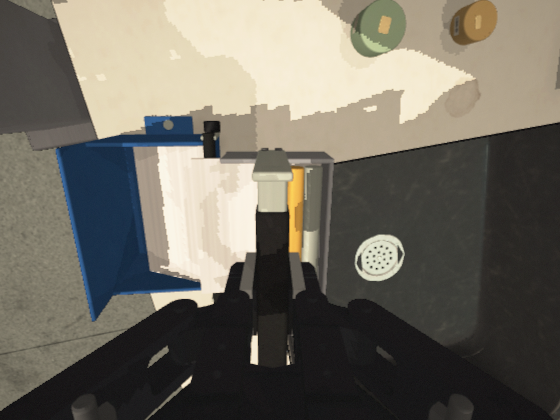

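Run:
```python
from goal import *
c=cam("wrist");P=pts(c);g=c["img"].astype(int)
b=np.radians(-9.15);ex=np.array([np.cos(b),np.sin(b)]);ey=np.array([-ex[1],ex[0]])
for u in(150,175,190,200,207,215,225):
    q=(P[130:320,u,:2]-[481.5,-231]);X=q@ex;Y=q@ey;Z=P[130:320,u,2]
    k=[(i+130,round(X[i]),round(Y[i],1),round(Z[i])) for i in range(2,188) if abs(Z[i]-Z[i-1])>6 ]
    print(u,k[:14])
```

```text
150 [(135, -53, np.float64(57.5), 11), (136, -50, np.float64(57.6), 22), (137, -48, np.float64(57.6), 32), (138, -45, np.float64(57.6), 41), (139, -43, np.float64(57.6), 50), (140, -41, np.float64(57.6), 57), (141, -39, np.float64(57.6), 64), (147, -44, np.float64(51.7), 47), (294, -75, np.float64(-101.3), 0), (296, -377, np.float64(-684.6), -901), (310, -385, np.float64(-754.5), -901), (311, -384, np.float64(-754.6), -894), (315, -12, np.float64(10.7), 190)]
175 [(135, -32, np.float64(57.5), 14), (136, -31, np.float64(57.5), 23), (137, -29, np.float64(57.6), 34), (138, -27, np.float64(57.7), 43), (139, -25, np.float64(57.6), 51), (140, -24, np.float64(57.6), 58), (141, -23, np.float64(57.5), 64), (147, -25, np.float64(52.6), 57), (171, 20, np.float64(78.3), 283), (172, -27, np.float64(34.5), 56), (292, -50, np.float64(-100.6), 1), (301, -5, np.float64(11.2), 183)]
190 [(135, -20, np.float64(57.6), 16), (136, -18, np.float64(57.6), 26), (137, -17, np.float64(57.5), 34), (138, -16, np.float64(57.6), 44), (139, -15, np.float64(57.6), 51), (140, -14, np.float64(57.6), 60), (141, -13, np
[... 472 characters left out ...]
 np.float64(6.7), 181)]
207 [(133, 0, np.float64(63.6), 78), (134, 20, np.float64(78.3), 283), (135, 0, np.float64(62.7), 82), (189, 20, np.float64(78.3), 283), (190, -2, np.float64(27.8), 85), (294, -18, np.float64(-104.4), 2), (306, 6, np.float64(6.3), 180)]
215 [(134, 4, np.float64(62.2), 67), (135, 5, np.float64(62.1), 75), (303, 9, np.float64(6.9), 179), (308, 10, np.float64(12.0), 190)]
225 [(154, 11, np.float64(51.1), 86), (158, 12, np.float64(51.4), 104), (164, 11, np.float64(44.8), 86), (239, 20, np.float64(78.3), 283), (240, 8, np.float64(-8.6), 84), (270, 20, np.float64(78.3), 283), (271, 7, np.float64(-32.8), 84), (288, 12, np.float64(5.8), 168), (292, 13, np.float64(11.1), 179)]
```

Alignment is within about 1 mm: bin wall at +57.6, lip edge at +48.3. Tipping on, 18° further.

```bash
python3 -m creep '[[-0.001,0,-0.0061,0,-0.026,0],[-0.0018,0,-0.0123,0,-0.0524,0],[-0.0024,0,-0.0185,0,-0.0785,0],[-0.0029,0,-0.0246,0,-0.1047,0],[-0.0032,0,-0.0308,0,-0.131,0],[-0.0034,0,-0.037,0,-0.157,0],[-0.0034,0,-0.0432,0,-0.183,0],[-0.0032,0,-0.0494,0,-0.2094,0],[-0.0029,0,-0.0556,0,-0.2356,0],[-0.0024,0,-0.0617,0,-0.2618,0],[-0.0018,0,-0.0679,0,-0.288,0],[-0.0009,0,-0.0741,0,-0.3142,0],[-0.0009,0,-0.0741,0,-0.3142,0],[-0.0009,0,-0.0741,0,-0.3142,0],[-0.0009,0,-0.0741,0,-0.3142,0],[-0.0009,0,-0.0741,0,-0.3142,0]]'
python3 -c "
from goal import *
s=r.sense();print(s['force'],s['torque'],s['tcp_pos'],rot(s['tcp_rot']).as_matrix()[:,0])
c=cam('wrist');save(c,'t2.png')
c=cam('scene');im=cv2.cvtColor(c['img'],cv2.COLOR_RGB2BGR);cv2.imwrite('pics/t2s.png',cv2.resize(im[165:275,190:330],None,fx=4,fy=4,interpolation=cv2.INTER_CUBIC))"
```

```text
time_s: 13.77
tcp_pos: [424.9, -222.1, 306.7]
tcp_rot: [0.837, 0.043, 0.542, -0.067]
force: [0.1, 1.4, 9.8]
opening: 13.3
[0.1066 1.3668 9.7636] [ 0.1347 -0.3857  0.0598] [ 424.8878 -222.0799  306.7093] [ 0.4045 -0.0659 -0.9122]
```

View pics/t2.png

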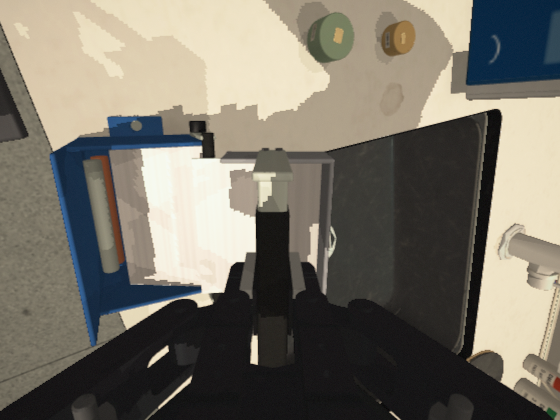

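View pics/t2s.png

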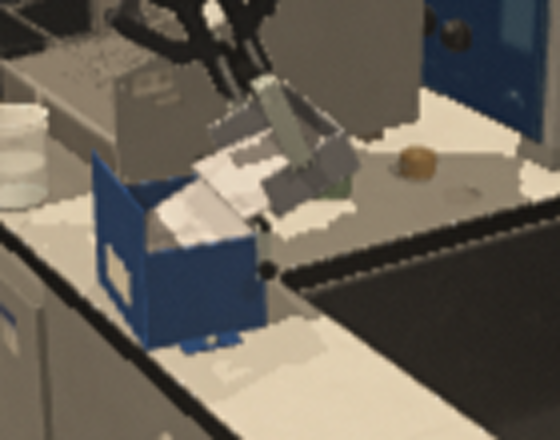

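The caddy is empty and the bars are in the slot: steel at (100,215), copper at (117,210). Checking that they have fallen below it.

```bash
python3 -c "
from goal import *
c=cam('wrist');save(c,'t3.png');P=pts(c);b=np.radians(-9.15);ex=np.array([np.cos(b),np.sin(b)]);ey=np.array([-ex[1],ex[0]])
for v in (180,200,220,250):
  print([(u,(round(float((P[v,u,:2]-[442,-224.6])@ex)),round(float(P[v,u,2])))) for u in range(80,132,4)])
im=cv2.cvtColor(c['img'],cv2.COLOR_RGB2BGR);cv2.imwrite('pics/t3z.png',cv2.resize(im[130:340,40:240],None,fx=2.8,fy=2.8,interpolation=cv2.INTER_CUBIC))"
```

```text
[(80, (-38, 47)), (84, (-38, 30)), (88, (-36, 24)), (92, (-34, 26)), (96, (-31, 27)), (100, (-29, 25)), (104, (-26, 22)), (108, (-25, 12)), (112, (-22, 5)), (116, (-17, 40)), (120, (-15, 43)), (124, (-12, 43)), (128, (-10, 44))]
[(80, (-38, 61)), (84, (-38, 46)), (88, (-38, 29)), (92, (-36, 25)), (96, (-34, 26)), (100, (-31, 26)), (104, (-28, 25)), (108, (-26, 20)), (112, (-24, 13)), (116, (-22, 2)), (120, (-17, 40)), (124, (-14, 42)), (128, (-12, 44))]
[(80, (-38, 74)), (84, (-38, 61)), (88, (-38, 46)), (92, (-38, 28)), (96, (-36, 26)), (100, (-33, 27)), (104, (-30, 28)), (108, (-28, 25)), (112, (-26, 16)), (116, (-23, 14)), (120, (-19, 38)), (124, (-16, 42)), (128, (-14, 43))]
[(80, (-38, 91)), (84, (-38, 81)), (88, (-38, 68)), (92, (-38, 53)), (96, (-38, 37)), (100, (-37, 25)), (104, (-34, 27)), (108, (-31, 28)), (112, (-29, 27)), (116, (-26, 23)), (120, (-24, 13)), (124, (-22, 3)), (128, (-17, 42))]
```

View pics/t3z.png

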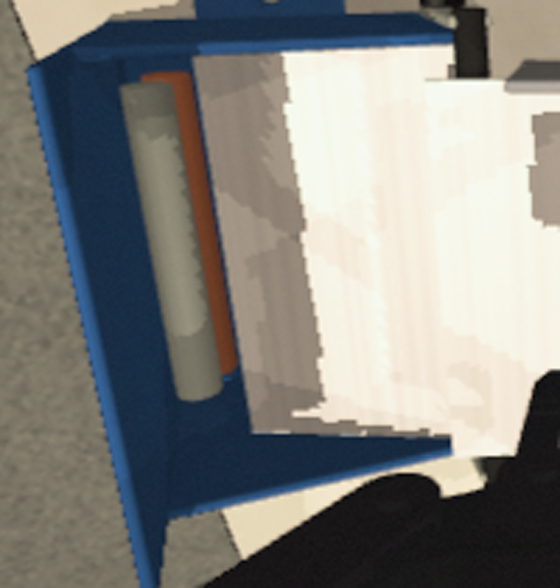

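Run:
```python
from goal import *
s=r.sense();p=np.array(s["tcp_pos"]);print(row(p+[0,0,50],rot(s["tcp_rot"])),row([521,-237.4,375],down(-9.15)))
```

```text
[-0.0456 -0.0001  0.0205  0.      0.      0.    ] [-0.0224  0.      0.1167  0.0009  0.4222  0.001 ]
```

```bash
python3 -m creep '[[-0.003,0,0.0013,0,0,0],[-0.009,0,0.004,0,0,0],[-0.018,0,0.0081,0,0,0],[-0.027,0,0.0122,0,0,0],[-0.036,0,0.0162,0,0,0],[-0.043,0,0.0193,0,0,0],[-0.0456,0,0.0225,0,0.01,0],[-0.0445,0,0.028,0,0.03,0],[-0.043,0,0.038,0,0.07,0],[-0.041,0,0.048,0,0.115,0],[-0.039,0,0.058,0,0.16,0],[-0.036,0,0.068,0,0.205,0],[-0.033,0,0.078,0,0.25,0],[-0.031,0,0.088,0,0.295,0],[-0.028,0,0.098,0,0.34,0],[-0.025,0,0.107,0,0.38,0],[-0.0225,0,0.114,0,0.41,0],[-0.0224,0,0.1167,0,0.422,0],[-0.0224,0,0.1167,0,0.422,0],[-0.0224,0,0.1167,0,0.422,0]]'
python3 - <<'E'
from goal import *
s=r.sense();print(s["force"],row([463,-402,359],down(76.4)),r.sense()["tcp_pos"])
c=cam("wrist");save(c,"u1.png")
E
```

```text
time_s: 15.58
tcp_pos: [520.1, -237.4, 373.1]
tcp_rot: [0.704, 0.056, 0.706, -0.056]
force: [-0.3, -0.7, -2.5]
opening: 12.7
[-0.2544 -0.7203 -2.5292] [ 0.0141 -0.1716 -0.0303 -1.4926 -0.002  -0.0021] [ 520.1377 -237.3689  373.0764]
```

View pics/u1.png

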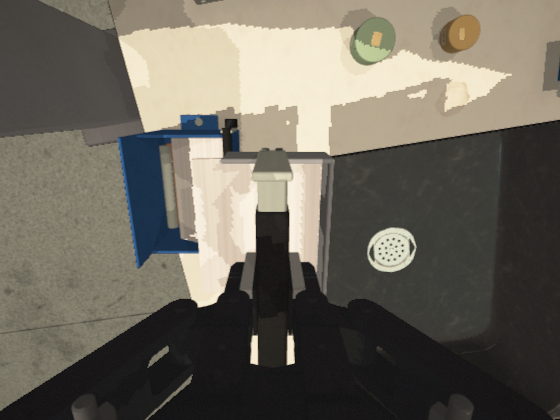

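Only the empty caddy is in the hand (2.5 N). Carrying it back to its old clear spot.

```bash
python3 -m creep '[[0,-0.003,0,-0.02,0,0],[0,-0.01,0,-0.07,0,0],[0,-0.02,0,-0.15,0,0],[0,-0.03,0,-0.24,0,0],[0,-0.04,0,-0.33,0,0],[0,-0.05,0,-0.42,0,0],[0,-0.06,0,-0.51,0,0],[0,-0.07,0,-0.6,0,0],[0,-0.08,0,-0.69,0,0],[0,-0.09,0,-0.78,0,0],[0,-0.1,0,-0.87,0,0],[0,-0.11,0,-0.96,0,0],[0,-0.12,0,-1.05,0,0],[0,-0.13,0,-1.14,0,0],[0.004,-0.14,0,-1.23,0,0],[0.008,-0.15,0,-1.32,0,0],[0.011,-0.16,0,-1.39,0,0],[0.014,-0.166,0,-1.44,0,0],[0.014,-0.17,0,-1.475,0,0],[0.014,-0.1716,0,-1.49,0,0]]'
python3 - <<'E'
from goal import *
s=r.sense();print(s["force"],row([463,-402,243],down(76.4)),r.sense()["tcp_pos"])
E
```

```text
time_s: 17.3
tcp_pos: [492.0, -408.0, 359.0]
tcp_rot: [0.555, -0.436, 0.557, 0.438]
force: [0.2, -0.3, -2.8]
opening: 13.3
[ 0.1883 -0.2707 -2.7604] [ 0.1161  0.0292 -0.001  -0.0016 -0.0009 -0.0033] [ 491.9594 -407.9578  359.0111]
```

```bash
python3 -m creep '[[0.003,0.004,0,0,0,0],[0.008,0.012,0,0,0,0],[0.016,0.02,0,0,0,0],[0.026,0.026,0,0,0,0],[0.036,0.029,0,0,0,0],[0.046,0.0292,0,0,0,0],[0.056,0.0292,0,0,0,0],[0.066,0.0292,0,0,0,0],[0.076,0.0292,0,0,0,0],[0.086,0.0292,0,0,0,0],[0.094,0.0292,0,0,0,0],[0.1,0.0292,0,0,0,0],[0.103,0.0292,0,0,0,0],[0.103,0.0292,0,0,0,0],[0.103,0.0292,0,0,0,0],[0.103,0.0292,0,0,0,0]]'
python3 - <<'E'
from goal import *
s=r.sense();print(s["force"],row([463,-402,239.5],down(76.4)),r.sense()["tcp_pos"])
c=cam("wrist");save(c,"u2.png")
E
```

```text
time_s: 18.63
tcp_pos: [464.5, -399.9, 256.9]
tcp_rot: [0.556, -0.436, 0.557, 0.437]
force: [-0.3, 0.3, -2.3]
opening: 13.1
[-0.2891  0.3382 -2.3171] [ 0.0174  0.0009 -0.0024 -0.0025 -0.0007 -0.0022] [ 464.5299 -399.8955  256.8589]
```

View pics/u2.png

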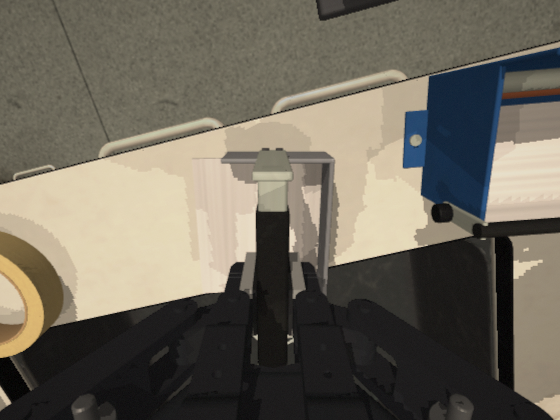

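```bash
python3 -m creep '[[0.003,0.0009,-0.001,-0.0025,0,-0.001],[0.007,0.0009,-0.0024,-0.0025,0,-0.002],[0.011,0.0009,-0.0024,-0.0025,0,-0.002],[0.014,0.0009,-0.0024,-0.0025,0,-0.002],[0.0155,0.0009,-0.0024,-0.0025,0,-0.002],[0.0155,0.0009,-0.0024,-0.0025,0,-0.002],[0.0155,0.0009,-0.0024,-0.0025,0,-0.002]]'
python3 -c "
from goal import *
s=r.sense();print(s['force'],s['torque'],s['tcp_pos'])"
python3 -m creep '[[0.0007,0,0,0,0,0],[0.0014,0,0,0,0,0],[0.0014,0,0,0,0,0],[0.0014,0,0,0,0,0]]'
python3 -c "
from goal import *
s=r.sense();print(s['force'],s['torque'],s['tcp_pos'])"
```

```text
time_s: 19.27
tcp_pos: [462.9, -401.8, 240.7]
tcp_rot: [0.555, -0.437, 0.556, 0.438]
force: [0.7, 0.5, -2.2]
opening: 13.0
[ 0.7008  0.4559 -2.2169] [ 0.006  -0.0429  0.0696] [ 462.8714 -401.8392  240.7264]
time_s: 19.6
tcp_pos: [462.8, -401.9, 239.4]
tcp_rot: [0.555, -0.437, 0.556, 0.437]
force: [0.5, 0.6, -3.0]
opening: 12.8
[ 0.4907  0.6155 -2.9543] [-0.0202 -0.0067 -0.023 ] [ 462.8248 -401.9126  239.4457]
```

```bash
python3 -m creep '[[0.0005,0,0,0,0,0],[0.0007,0,0,0,0,0],[0.0007,0,0,0,0,0],[0.0007,0,0,0,0,0]]'
python3 -c "
from goal import *
s=r.sense();print(s['force'],s['torque'],s['tcp_pos'],rot(s['tcp_rot']).as_matrix()[:,0])"
```

```text
time_s: 19.93
tcp_pos: [462.9, -402.0, 238.9]
tcp_rot: [0.555, -0.437, 0.556, 0.437]
force: [-1.0, -0.3, -0.6]
opening: 12.6
[-1.0489 -0.2976 -0.561 ] [-0.0294  0.1263  0.0651] [ 462.8628 -402.0142  238.9221] [-0.0009 -0.0004 -1.    ]
```

Contact with the worktop. Opening the gripper, then retreating straight up.

```bash
python3 -m creep '[[0,0,0,0,0,0],[0,0,0,0,0,0],[0,0,0,0,0,0],[0,0,0,0,0,0],[0,0,0,0,0,0],[0,0,0,0,0,0],[0,0,0,0,0,0],[0,0,0,0,0,0],[0,0,0,0,0,0],[0,0,0,0,0,0]]' 0.085
python3 -m creep '[[-0.005,0,0,0,0,0],[-0.02,0,0,0,0,0],[-0.04,0,0,0,0,0],[-0.06,0,0,0,0,0],[-0.08,0,0,0,0,0],[-0.1,0,0,0,0,0],[-0.12,0,0,0,0,0],[-0.14,0,0,0,0,0],[-0.15,0,0,0,0,0],[-0.15,0,0,0,0,0],[-0.15,0,0,0,0,0],[-0.15,0,0,0,0,0]]'
python3 - <<'E'
from fit import *
c=cam("wrist");save(c,"v1.png");c["depth"]=cv2.medianBlur(c["depth"],3);P=pts(c);z=P[...,2]
m=np.zeros(z.shape,bool);m[120:290,240:310]=1
h=m&(z>80)&(z<105);box(h,P,"handle");print(np.percentile(z[h],[5,50,95]))
c=cam("top");save(c,"v1t.png");P=pts(c);print(P[165,222],P[252,168],P[220,434])
a=np.load("top0.npz")["img"].astype(int);d=np.abs(a-c["img"]).sum(2);print([int((d[v-12:v+12,u-12:u+12]>60).sum()) for u,v in((222,165),(168,252),(485,205),(434,238))])
c=cam("scene");save(c,"v1s.png")
print(r.sense()["force"])
E
```

```text
time_s: 20.77
tcp_pos: [462.8, -401.9, 238.7]
tcp_rot: [0.555, -0.437, 0.556, 0.437]
force: [0.5, -0.7, -0.3]
opening: 85.1
time_s: 21.77
tcp_pos: [462.7, -401.8, 387.3]
tcp_rot: [0.555, -0.436, 0.556, 0.438]
force: [-0.1, 0.2, -0.1]
opening: 85.1
handle 1826 rect (463.1484375, -402.0867919921875) (15.836776733398438, 111.22314453125) 76.26651763916016 mean [ 460.01 -401.58] zmed 92.36238078644206 yaw(y-axis->yaw) 76.60619 ends [ 517.2  -415.19] [ 408.98 -389.42]
[90.85 92.36 92.97]
[ 633.76 -116.81   21.09] [415.33   0.5   34.95] [ 510.53 -636.87   27.09]
[244, 4, 0, 10]
[-0.12  0.12 -0.14]
```

View pics/v1.png

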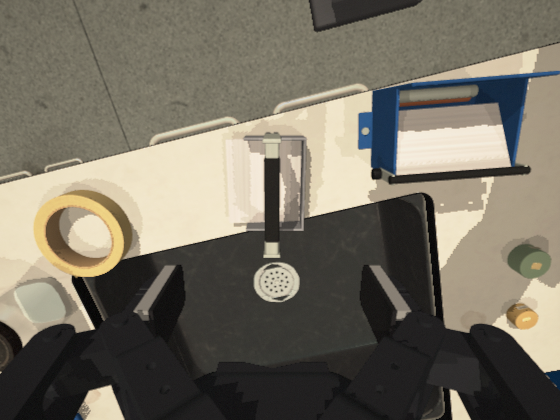

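View pics/v1t.png

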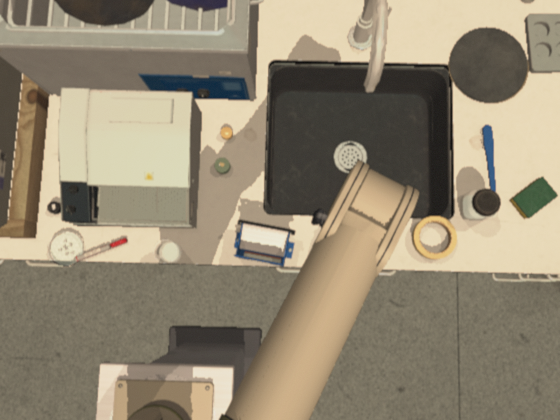

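View pics/v1s.png

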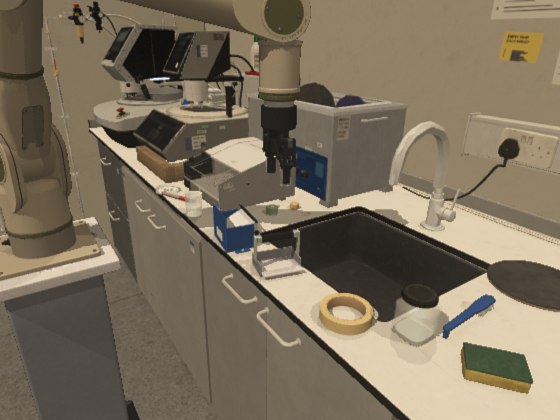

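The caddy stands upright and empty at its old spot, with the steel and copper bars visible in the bin. The green mount's pixels changed, but its measured position is the same, so that is the arm's shadow. Handing in.

```bash
python3 -c "
from workcell import r
print(r.close_job())"
```

```text
the job is handed in; nothing more can be done
None
```

All three bars should be in the bin, though I saw only two of them there. The empty caddy is back upright on the worktop and the gripper is clear. I handed the job in at about 22 s of robot time.

**What I did:**
- I picked the caddy up by its handle and turned it about 86° to line up with the bin.
- I lowered it level until the lip touched the sill. The force showed contact with the sill top at about 81 mm, matching the camera's 81 mm.
- I tipped it about 24° around the sill. The readings taken while tipping stayed near 10 N or less, and the bars rolled off.
- I set the caddy back where it came from, about 80 mm clear of the bin, let go and moved up.

**Last checks:**
- **Caddy:** It looks empty, and it weighed about 2.5 N in the hand, as an empty one should. The handle top is at 92.4 mm, so it stands upright at its starting spot.
- **Bars:** The steel bar lies below the slot, its top at about 27 mm against the slot's 39 mm, with copper beside and under it. I never saw the brass bar in the bin; I take it to be underneath, because the caddy is empty and I saw no bar anywhere else.
- **Bystanders:** The green mount measured within 1 mm of where it started. Many pixels around it changed, which I put down to the arm's shadow. The beaker and tape showed almost no change in the picture. A tape depth reading differed by about 1 mm sideways and 4 mm in height, which I put down to noise.
- **Force:** It read about zero after release.

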